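# Pour chip slugs from a covered tray into the vise-side dish

### The job

Draw the blue spouted tray of brass slugs out from under its clear cover by the spout, set it down flat on the bench and let go, then take it by its orange handle. Bring the spout down over the white dish until it is within about 2 cm of the rim, and only then tip the tray so that all five slugs slide into the dish; keep the tray level whenever the spout is not down close over the dish. Finally stand the empty tray flat on the bench and let go, leaving the dish and everything else where they are.

Things in the scene. Friction and masses are not known exactly. Their poses are not given: they have to be found in the camera images.
- tray: Blue metal pouring tray, 190 long (x), 160 g; floor 3 thick, walls 22 high, 3 thick. Origin: underside below the pan; -x points to the spout, z up. Pan x = -25 to 47, 64 wide; taper to the straight spout, x = -65 to the open lip at -110, 50 wide. Starts under the cover, only the spout sticking out of its mouth. Slugs slide at 15 to 25 degrees of tilt; 40 degrees empties it.
- tray_spout (a point): Underside of the tray's spout lip, on its centre line (tray x = -110, z = 0).
- tray_neck (a point): Middle of the straight spout, x = -88, 12 above the underside; the spout can be gripped across here, 50 wide, walls 22 high.
- tray_handle (a point): Grip point in the orange upright handle fin behind the pan (tray x = 65, z = 30). The fin is 16 thick (tray y), 30 long (tray x), its top 50 above the underside.
- cover: Dust cover fixed to the bench: clear flat roof 4 thick with its top 62 above the bench (58 clear below), aluminium side walls and back wall 4 thick. 130 deep (x), 92 wide (y), 84 clear inside. Origin: centre of its footprint on the bench; the open mouth faces its -x axis, at x = -65.
- dish: Shallow white round dish, loose, 300 g, outer radius 48 at the foot and 54 at the rim, rim 16 high, wall and floor 4 thick. Origin: centre of underside.
- slug0: Brass chip-weight slug, a polished disc 18 across and 5 thick, 11 g; one of five lying in the tray. Origin: centre of one face.
- slug1: Brass chip-weight slug, a polished disc 18 across and 5 thick, 11 g; one of five lying in the tray. Origin: centre of one face.
- slug2: Brass chip-weight slug, a polished disc 18 across and 5 thick, 11 g; one of five lying in the tray. Origin: centre of one face.
- slug3: Brass chip-weight slug, a polished disc 18 across and 5 thick, 11 g; one of five lying in the tray. Origin: centre of one face.
- slug4: Brass chip-weight slug, a polished disc 18 across and 5 thick, 11 g; one of five lying in the tray. Origin: centre of one face.
- vise: Small blue bench vise with brass jaws holding one grey clay chip, fixed; footprint about 130 (x) by 90 (y), 120 high to the top of the chip. Origin: centre of its footprint. Leave alone.
- bottle: Amber bottle, radius 29, 150 high, loose bystander. Origin: centre of underside.
- tin: Open aluminium tin with coloured chip inlays, radius 40, 50 high, loose bystander. Origin: centre of underside.
- walnut_block: Dark walnut block, 100 (x) by 55 (y), 38 high, with one red chip lying on it, 42 in all; loose bystander. Origin: centre of underside.
- chip_stand: Wooden stand with two stacks of chips, 100 (x) by 55 (y), 58 high, loose bystander. Origin: centre of underside.
- mallet: Rubber mallet standing on its head: upright black head radius 34, 70 high, with a wooden handle pointing along +x out to 230 at about 36 above the bench; loose bystander. Origin: underside of the head.
- caliper: Steel caliper lying flat, 210 long (x), jaws reaching out to y = 55 at its +x end, 10 thick, loose bystander. Origin: centre of the beam on the bench.
Things that resemble listed ones, but are neither listed nor needed, are in the scene too. What is shaped like the cover but green is not meant.

How it is judged:
On the way, in this order (a step that is already met when the one before it is completed fails the run):
1. the tray has been drawn out so that its handle is clear of the cover, stands flat on the bench and has been let go (horizontal distance between tray_handle and cover above 0.08 m and height (world z) of tray below 0.006 m and angle between tray's own z axis and vertical below 0.06 rad and not (contact force between the fingers and tray above 0.05 N)), for 0.1 s.
2. held by its handle and still about level (within 0.3 rad), the tray has its spout lip over the dish and less than 50 mm above the dish's underside (horizontal distance between tray_spout and dish below 0.056 m and z of tray_spout in the frame of dish below 0.05 m and distance between the grasp point and tray_handle below 0.045 m and angle between tray's own z axis and vertical below 0.3 rad), for 0.1 s.
3. with the spout still low over the dish and held by its handle, the tray is tipped by more than 0.35 rad (horizontal distance between tray_spout and dish below 0.056 m and z of tray_spout in the frame of dish below 0.05 m and distance between the grasp point and tray_handle below 0.045 m and angle between tray's own z axis and vertical above 0.35 rad), for 0.1 s.
At the end, for the whole second after the job is handed in: All five slugs lie at rest in the dish (within 52 mm of its centre, less than 30 mm up); the dish stands flat; the tray stands flat on the bench (underside within 6 mm of it, tilt under 0.06 rad), at rest and released (horizontal distance between each of slug0, slug1, slug2, slug3, slug4 and dish below 0.052 m and height (world z) of each of slug0, slug1, slug2, slug3, slug4 below 0.03 m and linear speed of each of slug0, slug1, slug2, slug3, slug4 below 0.05 m/s and height (world z) of tray below 0.006 m and angle between each of tray, dish's own z axis and vertical below 0.06 rad and linear speed of tray below 0.03 m/s and not (contact force between the fingers and tray above 0.05 N)); the robot touches nothing.
It fails at once if the tray is tipped by more than 0.3 rad while its spout lip is more than 50 mm above the dish's underside or not over the dish (more than 56 mm from its centre) (angle between tray's own z axis and vertical above 0.3 rad and not (horizontal distance between tray_spout and dish below 0.056 m and z of tray_spout in the frame of dish below 0.05 m)).
It fails at once if the dish is shifted by more than 35 mm (distance of dish from where it was at the start of the episode above 0.035 m).
It fails at once if a bystander is shifted by more than 25 mm (distance of any of bottle, tin, walnut_block, chip_stand, mallet, caliper from where it was at the start of the episode above 0.025 m).
It also fails if it takes over 58 s, if anything falls off the work surface, if the arm or the gripper's body presses on something with over 40 N, if the wrist force passes 120 N, or if a joint passes its speed limit or range.

### The arm

A 6-joint arm with a two-finger parallel gripper is mounted at the origin on the work surface. World frame = base frame: x ahead of the robot, y to its left, z up, the work surface at z = 0. Lengths are in m, angles in rad, forces in N, time in s.
With the tool pointing down it reaches from about 0.3 to 0.775 m from the base axis. Payload 14.6 kg.
Tool frame: the origin (TCP) lies at the very end of the fingers, on their centre line; the grasp point (between the pads) lies 19 mm behind it; z points along the fingers, y is the line along which they close (so a half turn about z gives the same grasp; the last joint's range is limited). The gripper opens to 94 mm and grips with 3 to 60 N. Pads are 16 mm wide; open, the fingers measure 119 mm over their backs; the gripper's body (75 mm by 177 mm) begins 78 mm behind the grasp point.
Start: joints at [1.258, 0.3, 1.521, -0, 1.321, -0.067], TCP at [0.134, 0.533, 0.205] pointing down, gripper open.
Joint ranges: [-3.03, 3.03], [-0.79, 2.21], [0.23, 2.52], [-1.04, 4.18], [0, 3.07], [-2.55, 2.55]. Speed limits (rad/s): [2.22, 2.22, 2.57, 3.14, 3.14, 3.14].

### API

Orientations are given as a unit quaternion [x, y, z, w].
In Python, from station import ctrl gives the robot as it stands.
- The arm moves only by the shell command python3 -m pendant 'ROWS' [FORCE]. ROWS is JSON, a list that holds one entry, the list of rows, each a list of 7 numbers: the closure, from -1 (fully open) to 1 (shut), so that 0 is half open, then the shift along the world's x, y, z in mm, then the turn, a rotation vector about the world's x, y, z in rad. In form: [[[grip, tx, ty, tz, rx, ry, rz], ...]]. A call has exactly 10 rows; each row shifts and turns the commanded pose from where the row before left it; what a row does not reach is not made up. A row lasts 1/12 s, in which the tool goes at most 41.7 mm and 7.16 degrees, less where a joint would pass 70% of its speed; a pose out of reach is approached as far as the arm can. A call with a gripper value outside its range is refused whole. The fingers move at their own pace and stop on an object; FORCE is the grip in N (left out, the last holds). Time passes only in rows, so rows that do not move let the fingers close, or fill a call up. It gives the time, the measured TCP pose, the force, the opening and the grip force at its end, in the units of the state.
- ctrl.get_obs(): the state, without advancing time (a new reading comes with each control period).
- ctrl.grab_frame(name): name is "side" or "top" or "wrist"; returns (picture, depth): 400x640x3 uint8, red, green, blue; 400x640 float32, m along the optical axis (not along the pixel's ray), 0 where there is no reading.
- ctrl.camera_info(name): a dict with "camera_matrix" (3x3 intrinsics, pixels), "rvec" (rotation vector, rad) and "tvec" (3), from world to camera coordinates, as OpenCV has them. Camera axes: x right, y down, z forward; pixel columns grow to the right and rows downward; lengths in m; the calibration is good to about 2 mm. A picture is of the moment at which its call begins: read the wrist's pose just before it. camera_info takes no time and is no camera call; for the wrist camera it gives the pose at the moment of the call.
- ctrl.finish_job(): hands the job in; it is judged then, once.
The state is a dict: "time_s": time; "qpos": joint angles; "joint_vel": joint speeds; "effort": joint torques, N m; "eef_pos": TCP position; "eef_rot": TCP orientation; "ft_force": force on the tool from outside, world axes, zero at the start; "ft_torque": the same for the moment, N m; "finger_gap": finger opening in m; "gripper_force": force on a finger pad.
Only numpy, scipy, OpenCV 4.12 (cv2) and the standard library are available. Lean on these libraries where they do the work, as an engineer would, in place of code of your own. Each camera call takes 0.05 s, during which the arm holds its last target. There are 200 camera calls.

## Working session

There is one attempt and no reset: what is moved stays moved. The work goes in short steps, Python scripts to look and compute and a shell command to move; the robot and the scene stay as the last step left them, time stands still between calls to the robot, and variables do not carry over. Pictures are saved under pics/ and viewed, at most 10 in all, crops included, and the job is handed in when it is done.

```bash
mkdir -p pics; ls
cat > h.py <<'E'
import numpy as np, cv2
from station import ctrl
def cam(n):
    c=ctrl.camera_info(n);K=np.array(c["camera_matrix"]);R=cv2.Rodrigues(np.array(c["rvec"],float))[0];t=np.array(c["tvec"],float).ravel()
    return K,R,t
def ray(c,uv,z):
    K,R,t=c;o=-R.T@t;d=R.T@np.linalg.solve(K,[uv[0],uv[1],1.]);return o+d*(z-o[2])/d[2]
def cloud(c,dep):
    K,R,t=c;v,u=np.mgrid[:dep.shape[0],:dep.shape[1]]
    p=np.stack([(u-K[0,2])/K[0,0]*dep,(v-K[1,2])/K[1,1]*dep,dep],-1)
    return (p-t)@R
E
python3 - <<'E'
from h import *
for n in("top","side"):
    im,d=ctrl.grab_frame(n);cv2.imwrite(f"pics/{n}0.png",im[...,::-1]);np.save(f"pics/{n}0.npy",d)
    K,R,t=cam(n);print(n,-R.T@t,R[2])
E
```

```text
pics
top [0.37570662 0.0603255  1.26330258] [ 0.13854845 -0.00950213 -0.99031007]
side [-0.13428356 -0.83829984  0.94895544] [ 0.49417697  0.61062699 -0.61880837]
```

View pics/top0.png

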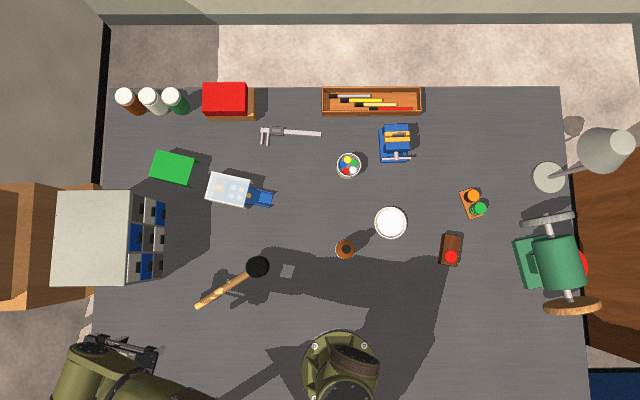

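View pics/side0.png

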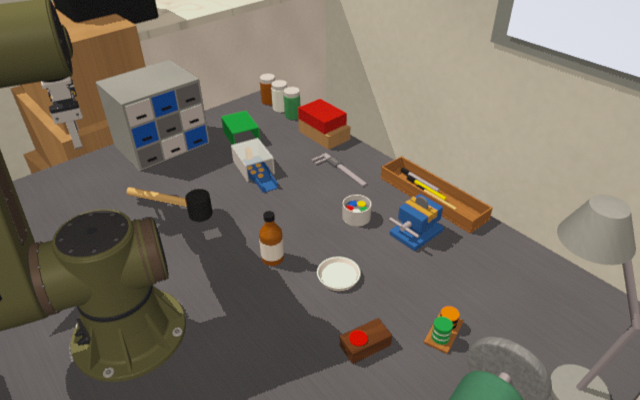

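Top view: the blue spout sticks out of the clear cover at (260,197), with the cover at (228,188). The white dish is at (390,222), the bottle at (345,248), the mallet head at (257,266), the tin at (348,165) and the caliper at (290,132).

- **Could be taken for the tray:** blue vise (397,142), blue drawers (140,240).
- **Could be taken for the cover:** green cover (172,167).
- **Could be taken for the dish:** white lid (150,98), tin (348,165).

By the description I choose the spout at (260,197) and the dish at (390,222).

Run:
```python
from h import *
im=cv2.imread("pics/top0.png");c=cam("top")
d=np.load("pics/top0.npy");P=cloud(c,d)
hsv=cv2.cvtColor(im,cv2.COLOR_BGR2HSV)
def box(m,z,n):
    v,u=np.nonzero(m); pts=np.array([ray(c,(a,b),z)[:2] for a,b in zip(u,v)]).astype(np.float32)
    r=cv2.minAreaRect(pts);print(n,len(u),np.round(cv2.boxPoints(r),3).tolist(),np.round(pts.mean(0),3)); return pts
roi=np.zeros(im.shape[:2],bool);roi[180:215,246:280]=1
blue=cv2.inRange(hsv,(100,120,60),(125,255,255))>0
box(blue&roi,0.022,"spout")
roi[:]=0;roi[165:215,198:256]=1
box(roi&(P[...,2]>0.045)&(P[...,2]<0.08),0.062,"cover(depth)")
roi[:]=0;roi[200:245,368:412]=1
w=(cv2.inRange(hsv,(0,0,150),(179,70,255))>0)&roi
p=box(w,0.016,"dish");print(cv2.minEnclosingCircle(p))
for n,uv,z in[("bottle",(344,249),.15),("tin",(348,165),.05),("mallet",(257,266),.07),("mallet end",(197,306),.036),("cal",(263,143),.01),("cal2",(320,134),.01),("block",(451,250),.04)]:print(n,ray(c,uv,z).round(3))
cr=cv2.resize(im[160:230,190:290],None,fx=6,fy=6,interpolation=cv2.INTER_CUBIC);cv2.imwrite("pics/crop1.png",cr)
```

```text
spout 383 [[0.5180000066757202, 0.22499999403953552], [0.578000009059906, 0.21299999952316284], [0.5950000286102295, 0.29499998688697815], [0.5350000262260437, 0.3070000112056732]] [0.556 0.26 ]
cover(depth) 1155 [[0.5180000066757202, 0.30300000309944153], [0.609000027179718, 0.28200000524520874], [0.6389999985694885, 0.41100001335144043], [0.5479999780654907, 0.4320000112056732]] [0.578 0.358]
dish 833 [[0.4169999957084656, -0.2280000001192093], [0.5199999809265137, -0.2290000021457672], [0.5210000276565552, -0.12200000137090683], [0.4169999957084656, -0.12099999934434891]] [ 0.469 -0.175]
((0.4690907895565033, -0.1750849038362503), 0.05457117781043053)
bottle [ 0.381 -0.012  0.15 ]
tin [ 0.657 -0.036  0.05 ]
mallet [0.332 0.256 0.07 ]
mallet end [0.207 0.449 0.036]
cal [0.746 0.251 0.01 ]
cal2 [0.776 0.055 0.01 ]
block [ 0.376 -0.366  0.04 ]
```

View pics/crop1.png

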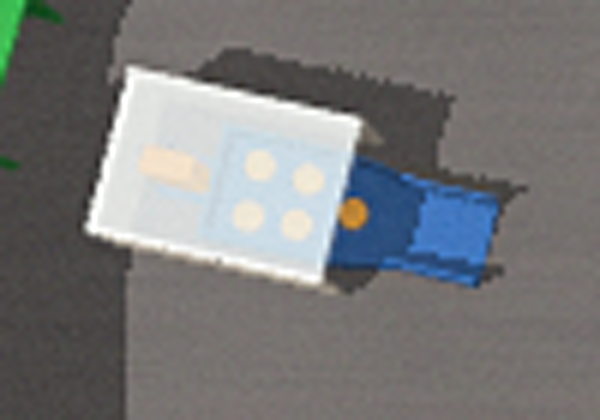

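The crop confirms the clear cover with the tray inside. The fin is visible at crop (175,168), slugs at (250–310,165–225) and (352,212), and the lip edge runs (498,200)–(475,285).

Run:
```python
from h import *
c=cam("top");f=lambda u,v:(190+u/6,160+v/6)
for n,(u,v),z in[("lip up",(498,200),.022),("lip lo top?",(490,268),.022),("lip lo bottom",(475,285),0),("fin",(172,160),.05),("slug",(352,212),.008)]:print(n,ray(c,f(u,v),z).round(4))
P=cloud(c,np.load("pics/top0.npy"))
for uv in[(158,200),(158,275),(128,240)]:print("cab",P[uv[1],uv[0]].round(3))
from scipy.spatial.transform import Rotation as R
o=ctrl.get_obs();print(o["eef_pos"],R.from_quat(o["eef_rot"]).as_matrix().round(3),o["qpos"],o["finger_gap"])
K,Rr,t=cam("wrist");print(-Rr.T@t,Rr.round(2))
```

```text
lip up [0.5684 0.2139 0.022 ]
lip lo top? [0.5303 0.2179 0.022 ]
lip lo bottom [0.5235 0.2291 0.    ]
fin [0.5874 0.388  0.05  ]
slug [0.5644 0.2975 0.008 ]
cab [0.545 0.582 0.052]
cab [0.305 0.578 0.033]
cab [0.41  0.58  0.232]
[0.13375204 0.53325533 0.20492789] [[-0.97   0.243 -0.   ]
 [ 0.243  0.97  -0.001]
 [ 0.    -0.001 -1.   ]] [ 1.25841706e+00  3.00451264e-01  1.52150855e+00  1.08314438e-05
  1.32067921e+00 -6.66298766e-02] 0.09350869156961372
[0.06539642 0.54987961 0.38304651] [[ 0.24  0.97 -0.  ]
 [ 0.94 -0.24  0.24]
 [ 0.24 -0.06 -0.97]]
```

```bash
python3 -m pendant '[[[-1,20,-35,0,0,0,-0.12],[-1,20,-35,0,0,0,-0.12],[-1,20,-35,0,0,0,-0.12],[-1,20,-35,0,0,0,-0.12],[-1,20,-35,0,0,0,-0.12],[-1,20,-35,0,0,0,-0.12],[-1,20,-35,0,0,0,-0.12],[-1,20,-35,0,0,0,-0.12],[-1,40,-5,0,0,0,-0.12],[-1,40,-5,0,0,0,-0.12]]]' 20
python3 -m pendant '[[[-1,35,0,-11,0,0,-0.074],[-1,35,0,-11,0,0,-0.074],[-1,35,0,-11,0,0,-0.074],[-1,35,0,-11,0,0,-0.074],[-1,35,0,-11,0,0,-0.074],[-1,0,0,0,0,0,0],[-1,0,0,0,0,0,0],[-1,0,0,0,0,0,0],[-1,0,0,0,0,0,0],[-1,0,0,0,0,0,0]]]'
python3 - <<'E'
from h import *
from scipy.spatial.transform import Rotation as R
o=ctrl.get_obs();print(o["time_s"],o["eef_pos"],R.from_quat(o["eef_rot"]).as_matrix().round(3).tolist(),o["qpos"])
c=cam("wrist");im,d=ctrl.grab_frame("wrist");cv2.imwrite("pics/w1.png",im[...,::-1]);np.savez("pics/w1.npz",d=d,K=c[0],R=c[1],t=c[2])
E
```

```text
time_s: 0.93
eef_pos: [0.3751, 0.2417, 0.2062]
eef_rot: [0.664, 0.748, 0.001, 0.0]
ft_force: [0.1, 2.1, 1.0]
finger_gap: 0.0937
gripper_force: 0.0
time_s: 1.77
eef_pos: [0.5483, 0.2438, 0.1516]
eef_rot: [0.788, 0.616, 0.001, 0.0]
ft_force: [-0.4, 0.6, -0.6]
finger_gap: 0.0938
gripper_force: 0.0
1.7667 [0.54827599 0.24380273 0.15164992] [[0.241, 0.97, 0.001], [0.97, -0.241, 0.001], [0.001, 0.001, -1.0]] [3.57379736e-01 4.55691067e-01 1.43567961e+00 5.89891040e-07
 1.24865426e+00 6.01134323e-01]
```

View pics/w1.png

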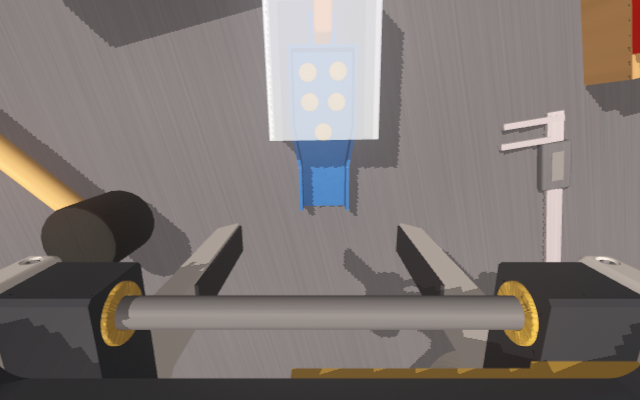

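The wrist view shows the spout with lip corners at (302,208) and (349,208), lying along the image vertical and so along the tool axis. The fin shows at the top, at (322,10).

Run:
```python
from h import *
z=np.load("pics/w1.npz");c=(z["K"],z["R"],z["t"])
hsv=cv2.cvtColor(cv2.imread("pics/w1.png"),cv2.COLOR_BGR2HSV)
m=cv2.inRange(hsv,(100,120,60),(125,255,255))
for r in(160,175,190,200,206):
    u=np.nonzero(m[r,280:370])[0]+280
    print(r,u.min(),u.max(),ray(c,((u.min()+u.max())/2,r),.022).round(4),np.linalg.norm(ray(c,(u.min(),r),.022)-ray(c,(u.max(),r),.022)).round(4))
v=np.nonzero(m[:,326])[0];print("bottom centre row",v.max(),ray(c,(326,v.max()),0.003).round(4))
print("fin",ray(c,(322,20),.04).round(3))
for n,uv in[("mouthL",(270,139)),("mouthR",(380,138))]:print(n,ray(c,uv,.062).round(3))
```

```text
160 298 349 [0.56   0.2723 0.022 ] 0.0502
175 299 348 [0.5564 0.2578 0.022 ] 0.0488
190 300 348 [0.5533 0.2428 0.022 ] 0.0483
200 300 348 [0.5508 0.2327 0.022 ] 0.0487
206 300 348 [0.5493 0.2265 0.022 ] 0.049
bottom centre row 204 [0.5509 0.223  0.003 ]
fin [0.587 0.389 0.04 ]
mouthL [0.521 0.305 0.062]
mouthR [0.611 0.284 0.062]
```

```bash
python3 -m pendant '[[[-1,6,0,-30,0,0,0],[-1,0,0,-35,0,0,0],[-1,0,0,-35,0,0,0],[-1,0,0,-25,0,0,0],[-1,0,0,-15,0,0,0],[-1,0,0,-7,0,0,0],[-1,0,0,0,0,0,0],[-1,0,0,0,0,0,0],[0.4,0,0,0,0,0,0],[0.4,0,0,0,0,0,0]]]' 15
python3 -m pendant '[[[1,0,0,0,0,0,0],[1,0,0,0,0,0,0],[1,0,0,0,0,0,0],[1,0,0,0,0,0,0],[1,0,0,0,0,0,0],[1,0,0,0,0,0,0],[1,0,0,0,0,0,0],[1,0,0,0,0,0,0],[1,0,0,0,0,0,0],[1,0,0,0,0,0,0]]]' 15
```

```text
time_s: 2.65
eef_pos: [0.5555, 0.2437, 0.005]
eef_rot: [0.788, 0.615, 0.001, 0.0]
ft_force: [-0.8, -0.0, -0.1]
finger_gap: 0.0837
gripper_force: 0.0
time_s: 3.48
eef_pos: [0.5547, 0.2434, 0.0035]
eef_rot: [0.788, 0.615, -0.0, -0.0]
ft_force: [-2.4, -0.4, 2.9]
finger_gap: 0.0501
gripper_force: 15.0
```

```bash
python3 -m pendant '[[[1,-1.2,-4.9,1,0,0,0],[1,-2.9,-11.6,0,0,0,0],[1,-4.3,-17.5,0,0,0,0],[1,-4.3,-17.5,0,0,0,0],[1,-4.3,-17.5,0,0,0,0],[1,-4.3,-17.5,0,0,0,0],[1,-4.3,-17.5,0,0,0,0],[1,-4.3,-17.5,0,0,0,0],[1,-4.3,-17.5,0,0,0,0],[1,-4.3,-17.5,0,0,0,0]]]' 25
python3 -m pendant '[[[1,-2.9,-11.6,0,0,0,0],[1,-1.2,-4.9,0,0,0,0],[1,0,0,-1,0,0,0],[1,0,0,0,0,0,0],[0,0,0,0,0,0,0],[-0.5,0,0,0,0,0,0],[-1,0,0,0,0,0,0],[-1,0,0,0,0,0,0],[-1,0,0,0,0,0,0],[-1,0,0,0,0,0,0]]]'
python3 -m pendant '[[[-1,0,0,10,0,0,0],[-1,0,0,25,0,0,0],[-1,0,0,40,0,0,0],[-1,0,0,40,0,0,0],[-1,0,0,35,0,0,0],[-1,5,10,0,0,0,0],[-1,0,0,0,0,0,0],[-1,0,0,0,0,0,0],[-1,0,0,0,0,0,0],[-1,0,0,0,0,0,0]]]'
python3 - <<'E'
from h import *
c=cam("wrist");im,d=ctrl.grab_frame("wrist");cv2.imwrite("pics/w2.png",im[...,::-1]);np.savez("pics/w2.npz",d=d,K=c[0],R=c[1],t=c[2])
E
```

```text
time_s: 4.32
eef_pos: [0.5156, 0.0853, 0.0043]
eef_rot: [0.788, 0.615, -0.0, 0.0]
ft_force: [0.1, -0.1, -1.7]
finger_gap: 0.0499
gripper_force: 24.9
time_s: 5.15
eef_pos: [0.5122, 0.0707, 0.0034]
eef_rot: [0.788, 0.616, 0.0, -0.0]
ft_force: [-0.5, -0.8, 0.2]
finger_gap: 0.0796
gripper_force: 0.0
time_s: 5.98
eef_pos: [0.5166, 0.0802, 0.1523]
eef_rot: [0.788, 0.615, -0.001, -0.001]
ft_force: [0.2, 0.2, -0.3]
finger_gap: 0.0945
gripper_force: 0.0
```

View pics/w2.png

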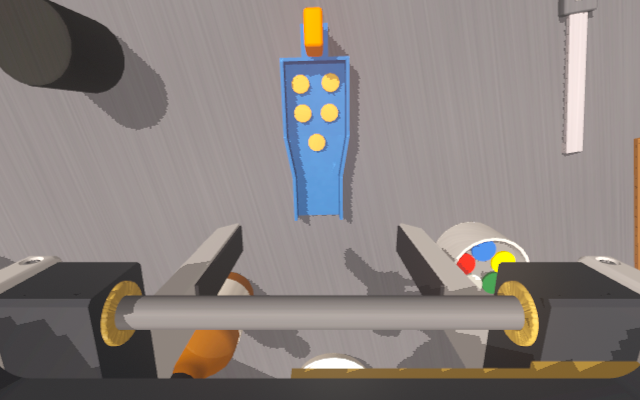

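The tray is out on the bench with all five slugs in the pan. The orange fin is at (314,30) and the lip at row 216, columns 297–343.

Run:
```python
from h import *
z=np.load("pics/w2.npz");c=(z["K"],z["R"],z["t"]);P=cloud(c,z["d"])
im=cv2.imread("pics/w2.png");hsv=cv2.cvtColor(im,cv2.COLOR_BGR2HSV)
m=cv2.inRange(hsv,(8,150,120),(20,255,255))>0;m[65:]=0;m[:,:290]=0;m[:,340:]=0
top=m&(P[...,2]>.046)&(P[...,2]<.056)
print(m.sum(),top.sum(),P[top].mean(0).round(4))
p=P[top][:,:2].astype(np.float32);r=cv2.minAreaRect(p);print(r,cv2.boxPoints(r).round(4).tolist())
b=cv2.inRange(hsv,(100,120,60),(125,255,255))
for rr in(100,130,190,205,212):
    u=np.nonzero(b[rr,270:360])[0]+270;print(rr,u.min(),u.max(),ray(c,((u.min()+u.max())/2,rr),.022).round(4))
print("lip",ray(c,(320,216),.003))
o=ctrl.get_obs();print(o["qpos"])
```

```text
339 183 [0.5478 0.216  0.0479]
((0.546128511428833, 0.21976019442081451), (0.030008602887392044, 0.015410167165100574), 77.57635498046875) [[0.5353999733924866, 0.20679999887943268], [0.5504000186920166, 0.20340000092983246], [0.5569000244140625, 0.23280000686645508], [0.5418000221252441, 0.2361000031232834]]
100 282 348 [0.5336 0.1653 0.022 ]
130 284 348 [0.5278 0.1383 0.022 ]
190 294 342 [0.5152 0.0804 0.022 ]
205 294 342 [0.5113 0.0651 0.022 ]
212 295 342 [0.51   0.0578 0.022 ]
lip [0.50898683 0.04740684 0.003     ]
[ 8.39078926e-02  2.91655591e-01  1.66029387e+00 -4.11494571e-05
  1.19168930e+00  3.29077992e-01]
```

```bash
python3 -m pendant '[[[-1,7.5,35,0,0,0,0.025],[-1,7.5,35,0,0,0,0],[-1,7.5,35,0,0,0,0],[-1,7,34,0,0,0,0],[-1,0,0,-40,0,0,0],[-1,0,0,-40,0,0,0],[-1,0,0,-35,0,0,0],[-1,0,0,-20,0,0,0],[-1,0,0,-7,0,0,0],[-1,0,0,0,0,0,0]]]' 50
python3 -m pendant '[[[-1,0,0,0,0,0,0],[1,0,0,0,0,0,0],[1,0,0,0,0,0,0],[1,0,0,0,0,0,0],[1,0,0,0,0,0,0],[1,0,0,0,0,0,0],[1,0,0,0,0,0,0],[1,0,0,0,0,0,0],[1,0,0,0,0,0,0],[1,0,0,0,0,0,0]]]' 50
python3 -c "
from h import *
print(ctrl.get_obs()['eef_pos'],ctrl.get_obs()['finger_gap'])"
```

```text
time_s: 6.87
eef_pos: [0.5458, 0.219, 0.0096]
eef_rot: [0.781, 0.625, -0.002, -0.001]
ft_force: [-0.0, -0.1, 0.5]
finger_gap: 0.0939
gripper_force: 0.0
time_s: 7.7
eef_pos: [0.5467, 0.2195, 0.0114]
eef_rot: [0.78, 0.625, 0.0, -0.0]
ft_force: [0.6, -0.4, 0.0]
finger_gap: 0.0377
gripper_force: 0.0
[0.54672149 0.21947094 0.01143774] 0.037672391906824386
```

```bash
python3 -m pendant '[[[1,0,0,0,0,0,0],[1,0,0,0,0,0,0],[1,0,0,0,0,0,0],[1,0,0,0,0,0,0],[1,0,0,0,0,0,0],[1,0,0,4,0,0,0],[1,0,0,10,0,0,0],[1,0,0,15,0,0,0],[1,0,0,10,0,0,0],[1,0,0,1,0,0,0]]]' 50
python3 -m pendant '[[[1,0,-4,0,0,0,-0.02],[1,0.5,-8,0,0,0,-0.03],[1,1,-12,0,0,0,-0.03],[1,1,-14,0,0,0,-0.03],[1,1,-14,0,0,0,-0.03],[1,1,-14,0,0,0,-0.03],[1,1,-14,0,0,0,-0.03],[1,1,-14,0,0,0,-0.03],[1,1,-14,0,0,0,-0.02],[1,1,-14,0,0,0,-0.02]]]'
python3 - <<'E'
from h import *
im,d=ctrl.grab_frame("side");c=cam("side")
cv2.imwrite("pics/s2.png",cv2.resize(im[130:330,180:480],None,fx=2.5,fy=2.5)[...,::-1])
o=ctrl.get_obs();print(o["eef_pos"],o["qpos"])
E
```

```text
time_s: 8.53
eef_pos: [0.5478, 0.2198, 0.0541]
eef_rot: [0.78, 0.625, 0.002, 0.001]
ft_force: [0.8, 0.7, -2.3]
finger_gap: 0.0156
gripper_force: 50.0
time_s: 9.37
eef_pos: [0.5553, 0.0959, 0.0515]
eef_rot: [0.858, 0.514, 0.0, 0.0]
ft_force: [0.2, 0.3, -2.7]
finger_gap: 0.0158
gripper_force: 50.0
[0.55550681 0.09393471 0.05142936] [ 1.02740934e-01  5.01362847e-01  1.62599701e+00 -5.81211799e-04
  1.01431777e+00  5.97775064e-01]
```

View pics/s2.png

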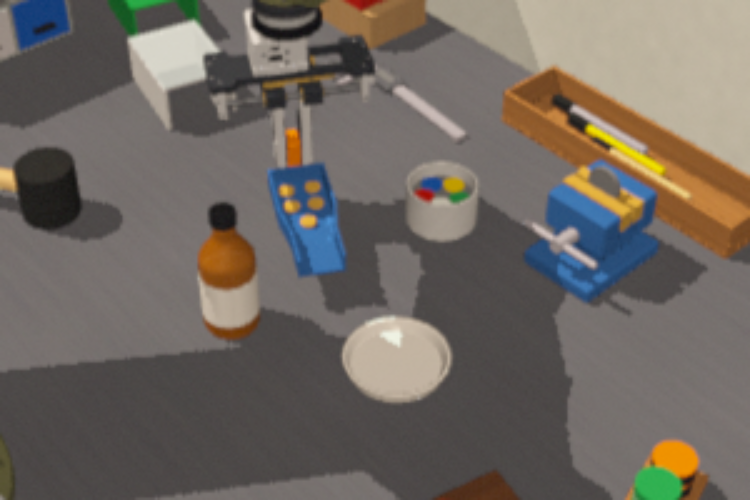

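The side crop shows the tray level in the grip at about (305,220), with all five slugs in it. The path to the dish at (397,357) is clear.

```bash
python3 -m pendant '[[[1,1,-14,0,0,0,0],[1,1,-14,0,0,0,0],[1,1,-14,0,0,0,0],[1,1,-14,0,0,0,0],[1,1,-13,0,0,0,0],[1,0.5,-11,0,0,0,0],[1,0,-8,0,0,0,0],[1,0,-5,0,0,0,0],[1,0,-2,0,0,0,0],[1,0,0,-2,0,0,0]]]'
python3 - <<'E'
from h import *
im,d=ctrl.grab_frame("top");c=cam("top");cv2.imwrite("pics/t3.png",im[...,::-1]);P=cloud(c,d)
hsv=cv2.cvtColor(im,cv2.COLOR_RGB2HSV)
b=cv2.inRange(hsv,(100,120,40),(125,255,255))>0;b[:,:330]=0;b[:150]=0;b[260:]=0;b[:,430:]=0
b&=(P[...,2]>.025)&(P[...,2]<.09)
p=P[b];i=p[:,1]<np.percentile(p[:,1],10)
A=np.c_[p,np.ones(len(p))];print(len(p),p.min(0).round(3),p.max(0).round(3),p[i].mean(0).round(3))
u=np.array([.47,.883]);s=p[:,:2]@u;print("lip s",s.min(),"handle s",ctrl.get_obs()["eef_pos"][:2]@u)
for a in np.arange(s.min(),s.max(),.02):
    q=p[(s>=a)&(s<a+.02)];print(round(a-s.min(),3),len(q),np.percentile(q[:,2],[10,50,90]).round(3),q[:,:2].mean(0).round(3))
print(ctrl.get_obs()["eef_pos"])
cv2.imwrite("pics/t3c.png",cv2.resize(im[150:270,320:440],None,fx=5,fy=5)[...,::-1])
E
```

```text
time_s: 10.25
eef_pos: [0.5609, 0.0023, 0.0497]
eef_rot: [0.858, 0.514, 0.0, 0.0]
ft_force: [0.2, -0.5, -2.2]
finger_gap: 0.0157
gripper_force: 50.0
388 [ 0.457 -0.229  0.025] [ 0.708 -0.092  0.083] [ 0.7   -0.199  0.063]
lip s 0.09294744379415247 handle s 0.26582056307201735
0.0 96 [0.038 0.041 0.057] [ 0.484 -0.141]
0.02 103 [0.038 0.042 0.061] [ 0.502 -0.128]
0.04 107 [0.039 0.043 0.063] [ 0.534 -0.123]
0.06 56 [0.039 0.043 0.075] [ 0.577 -0.124]
0.08 23 [0.053 0.063 0.081] [ 0.693 -0.163]
0.1 3 [0.046 0.047 0.064] [ 0.705 -0.154]
[0.56062313 0.00263612 0.04906973]
```

View pics/t3c.png

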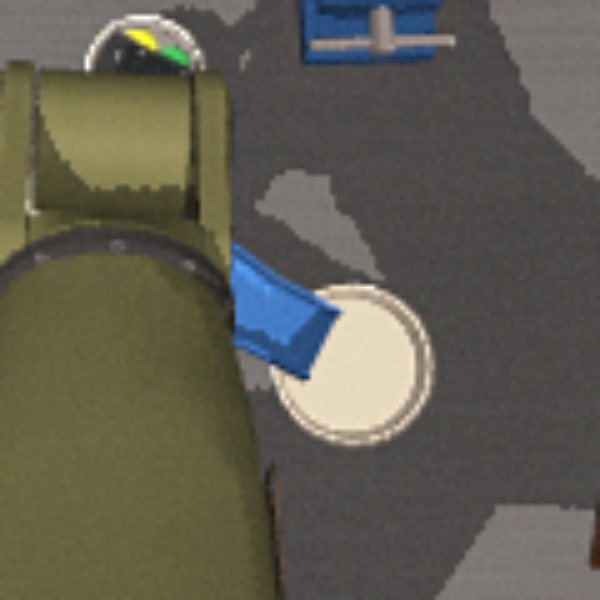

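The top crop shows the lip at (323,347) over the near part of the dish, whose centre is (353,365). Depth puts the spout floor at about 41 mm. Next I lower it and start to tip.

```bash
python3 -m pendant '[[[1,-1,-2,-4,0,0,0],[1,-1,-2,-5,0,0,0],[1,0,0,-4,0,0,0],[1,0,0,0,0,0,0],[1,0,0,0,0,0,0],[1,0,0,0,0,0,0],[1,-0.3,-0.6,6.9,0.0353,-0.0188,0],[1,-0.3,-0.6,6.9,0.0353,-0.0188,0],[1,-0.6,-1.1,6.85,0.0353,-0.0188,0],[1,-0.6,-1.1,6.85,0.0353,-0.0188,0]]]' 60
python3 -m pendant '[[[1,-0.9,-1.6,6.7,0.0353,-0.0188,0],[1,-0.9,-1.6,6.7,0.0353,-0.0188,0],[1,-1.1,-2.1,6.55,0.0353,-0.0188,0],[1,-1.1,-2.1,6.55,0.0353,-0.0188,0],[1,-1.3,-2.5,6.35,0.0353,-0.0188,0],[1,-1.3,-2.5,6.35,0.0353,-0.0188,0],[1,0,0,0,0,0,0],[1,0,0,0,0,0,0],[1,0,0,0,0,0,0],[1,0,0,0,0,0,0]]]'
python3 - <<'E'
from h import *
im,d=ctrl.grab_frame("side")
cv2.imwrite("pics/s4.png",cv2.resize(im[150:310,230:430],None,fx=3.5,fy=3.5)[...,::-1])
o=ctrl.get_obs();print(o["eef_pos"],o["qpos"])
E
```

```text
time_s: 11.13
eef_pos: [0.5571, -0.0049, 0.0646]
eef_rot: [0.855, 0.513, 0.07, -0.041]
ft_force: [-0.2, -0.5, -2.8]
finger_gap: 0.0158
gripper_force: 60.0
time_s: 11.97
eef_pos: [0.5504, -0.017, 0.1029]
eef_rot: [0.84, 0.505, 0.17, -0.102]
ft_force: [-0.4, -0.1, -2.2]
finger_gap: 0.0158
gripper_force: 60.0
[ 0.55034901 -0.0168918   0.10289136] [-0.28713832  0.35995631  1.75306031  0.47024841  0.99814014 -0.04996187]
```

View pics/s4.png

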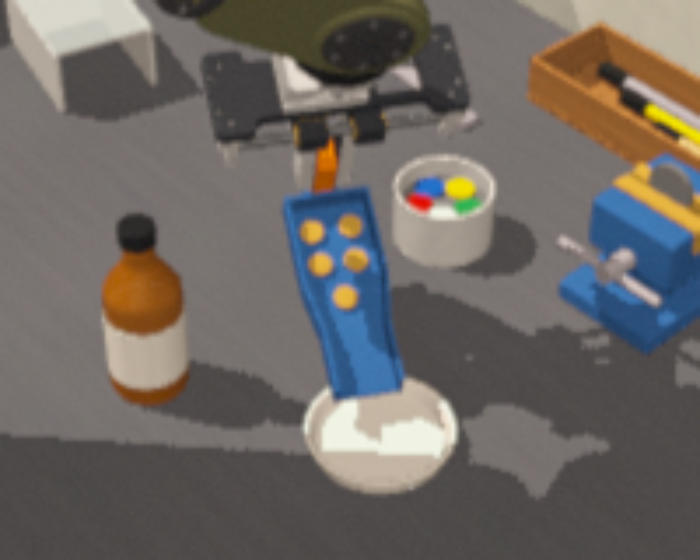

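The side crop shows the tray tipped about 0.4 rad, with the lip at (365,393) just over the near part of the dish (380,435) and the slugs still in the pan. I carry on tipping.

```bash
python3 -m pendant '[[[1,-1.6,-3.0,6.1,0.0353,-0.0188,0],[1,0,0,0,0,0,0],[1,-1.6,-3.0,6.1,0.0353,-0.0188,0],[1,0,0,0,0,0,0],[1,0,0,0,0,0,0],[1,-1.8,-3.4,5.8,0.0353,-0.0188,0],[1,0,0,0,0,0,0],[1,-1.8,-3.4,5.8,0.0353,-0.0188,0],[1,0,0,0,0,0,0],[1,0,0,0,0,0,0]]]'
python3 -m pendant '[[[1,-2.0,-3.8,5.5,0.0353,-0.0188,0],[1,-2.0,-3.8,5.5,0.0353,-0.0188,0],[1,-2.2,-4.2,5.1,0.0353,-0.0188,0],[1,-2.2,-4.2,5.1,0.0353,-0.0188,0],[1,-2.4,-4.5,4.75,0.0353,-0.0188,0],[1,-2.4,-4.5,4.75,0.0353,-0.0188,0],[1,0,0,0,0,0,0],[1,0,0,0,0,0,0],[1,0,0,0,0,0,0],[1,0,0,0,0,0,0]]]'
python3 - <<'E'
from h import *
im,d=ctrl.grab_frame("side")
cv2.imwrite("pics/s5.png",cv2.resize(im[150:310,230:430],None,fx=3.5,fy=3.5)[...,::-1])
o=ctrl.get_obs();print(o["eef_pos"],o["qpos"])
E
```

```text
time_s: 12.85
eef_pos: [0.5435, -0.0303, 0.1265]
eef_rot: [0.825, 0.494, 0.236, -0.142]
ft_force: [0.6, 0.7, -2.4]
finger_gap: 0.0158
gripper_force: 60.0
time_s: 13.68
eef_pos: [0.5305, -0.0545, 0.1575]
eef_rot: [0.79, 0.474, 0.333, -0.2]
ft_force: [0.4, 0.8, -1.7]
finger_gap: 0.0155
gripper_force: 60.0
[ 0.53046736 -0.0545963   0.15756754] [-0.54878995  0.3315109   1.80931047  0.86405552  1.22373658 -0.46474255]
```

View pics/s5.png

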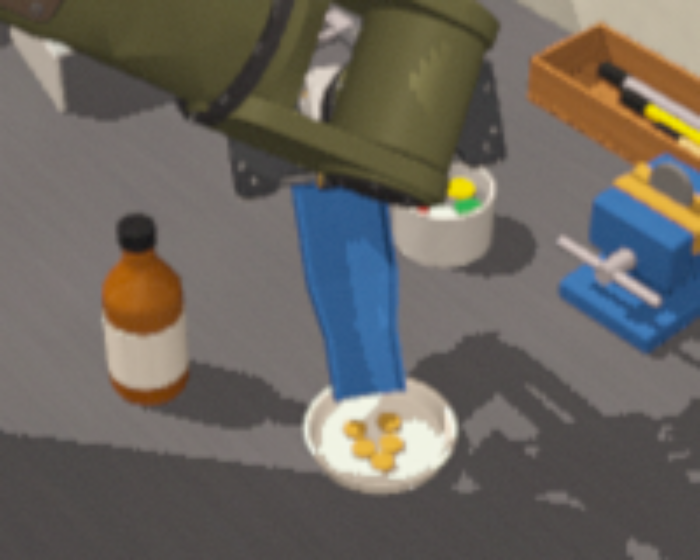

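All five slugs lie in the dish, at (355–400,420–462) in the crop, and the tray is empty. Now I level it about the lip and carry it back.

```bash
python3 -m pendant '[[[1,4.8,9.0,-9.2,-0.0706,0.0376,0],[1,4.4,8.3,-9.9,-0.0706,0.0376,0],[1,4.0,7.6,-10.7,-0.0706,0.0376,0],[1,3.6,6.8,-11.3,-0.0706,0.0376,0],[1,3.2,5.9,-11.9,-0.0706,0.0376,0],[1,2.7,5.1,-12.4,-0.0706,0.0376,0],[1,2.2,4.1,-12.8,-0.0706,0.0376,0],[1,1.7,3.2,-13.2,-0.0706,0.0376,0],[1,1.2,2.2,-13.4,-0.0706,0.0376,0],[1,0.7,1.3,-13.6,-0.0706,0.0376,0]]]'
python3 -m pendant '[[[1,0,0,0,0,0,0],[1,0,0,5,0,0,0],[1,0,0,10,0,0,0],[1,0,15,5,0,0,0],[1,-1,25,0,0,0,0.02],[1,-1,30,0,0,0,0.03],[1,-1,30,0,0,0,0.03],[1,-1,30,0,0,0,0.03],[1,-1,25,0,0,0,0.03],[1,0,12,0,0,0,0.03]]]'
python3 -c "
from h import *
from scipy.spatial.transform import Rotation as R
o=ctrl.get_obs();print(o['eef_pos'],R.from_quat(o['eef_rot']).as_matrix().round(3).tolist(),o['qpos'])"
```

```text
time_s: 14.57
eef_pos: [0.5595, -0.0009, 0.0392]
eef_rot: [0.857, 0.515, -0.001, 0.002]
ft_force: [-0.3, -0.6, -2.8]
finger_gap: 0.0161
gripper_force: 60.0
time_s: 15.4
eef_pos: [0.5542, 0.1674, 0.0614]
eef_rot: [0.81, 0.586, 0.002, -0.0]
ft_force: [0.1, -0.1, -1.7]
finger_gap: 0.0154
gripper_force: 60.0
[0.55415436 0.16739816 0.06136084] [[0.312, 0.95, 0.003], [0.95, -0.312, 0.002], [0.003, 0.002, -1.0]] [0.22926161 0.51551606 1.57644518 0.00205648 1.04650104 0.54595777]
```

```bash
python3 -m pendant '[[[1,0,0,0,0,0,0],[1,0,0,-12,0,0,0],[1,0,0,-15,0,0,0],[1,0,0,-10,0,0,0],[1,0,0,-6,0,0,0],[1,0,0,-4,0,0,0],[1,0,0,-2,0,0,0],[1,0,0,-1,0,0,0],[1,0,0,0,0,0,0],[1,0,0,0,0,0,0]]]' 15
python3 -c "
from h import *
o=ctrl.get_obs();print(o['eef_pos'])"
```

```text
time_s: 16.23
eef_pos: [0.5539, 0.1648, 0.0107]
eef_rot: [0.811, 0.585, -0.0, 0.0]
ft_force: [-9.2, -4.2, 15.3]
finger_gap: 0.0162
gripper_force: 15.0
[0.55390419 0.16477364 0.01066941]
```

Contact with the bench. I release slowly and back off upward.

```bash
python3 -m pendant '[[[1,0,0,0.5,0,0,0],[0.5,0,0,0,0,0,0],[0,0,0,0,0,0,0],[-0.5,0,0,0,0,0,0],[-1,0,0,0,0,0,0],[-1,0,0,0,0,0,0],[-1,0,0,0,0,0,0],[-1,0,0,0,0,0,0],[-1,0,0,0,0,0,0],[-1,0,0,0,0,0,0]]]' 5
python3 -m pendant '[[[-1,0,0,10,0,0,0],[-1,0,0,25,0,0,0],[-1,0,0,40,0,0,0],[-1,0,0,40,0,0,0],[-1,0,0,30,0,0,0],[-1,0,10,0,0,0,0],[-1,0,0,0,0,0,0],[-1,0,0,0,0,0,0],[-1,0,0,0,0,0,0],[-1,0,0,0,0,0,0]]]'
python3 - <<'E'
from h import *
im,d=ctrl.grab_frame("side")
cv2.imwrite("pics/s6.png",cv2.resize(im[130:330,180:480],None,fx=2.5,fy=2.5)[...,::-1])
E
```

```text
time_s: 17.07
eef_pos: [0.5538, 0.1654, 0.0097]
eef_rot: [0.811, 0.585, -0.0, -0.0]
ft_force: [-0.5, 0.3, -0.5]
finger_gap: 0.0722
gripper_force: 0.0
time_s: 17.9
eef_pos: [0.5533, 0.175, 0.1535]
eef_rot: [0.811, 0.585, -0.001, -0.0]
ft_force: [-0.2, -0.1, -0.5]
finger_gap: 0.0939
gripper_force: 0.0
```

View pics/s6.png

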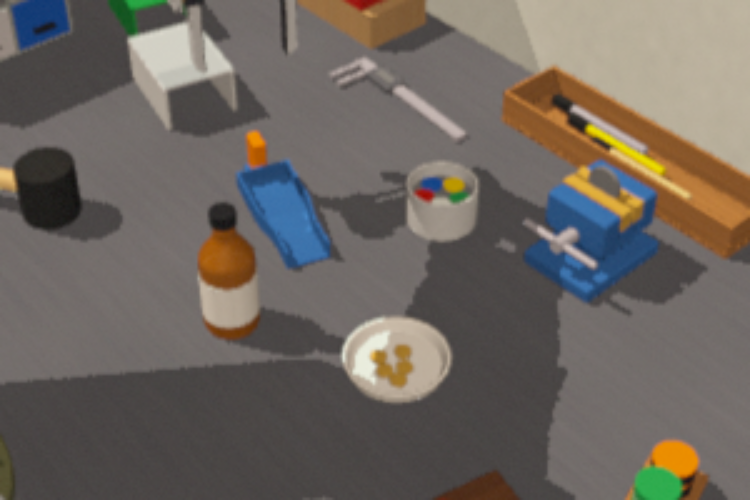

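The tray stands empty and flat at (285,215), the five slugs lie in the dish at (392,365), the gripper is clear, and the bystanders in view are where they were.

```bash
python3 -c "
from station import ctrl
print(ctrl.finish_job())"
```

```text
the job is handed in; nothing more can be done
None
```

The job is handed in at about 18 s of the 58 s: all five slugs are in the dish, the empty tray stands released on the bench, and the dish and the bystanders in view look unmoved; the hand-in returned no verdict.

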